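# Open the child-proof descaler over the spill tray

### The job

Open the descaler for me: take the square white bottle with the orange safety cap and stand it upright in the zinc spill tray with its cap still on, then press the cap down against its spring, twist it anticlockwise until it is free, and lift it off. Finish still holding the cap in the gripper, level and motionless a few centimetres straight above the open mouth so that drips fall back in, with the bottle left standing in the tray. Leave the green bottle and the scrubbing brush where they are.

Things in the scene. Friction and masses are not known exactly. Their poses are not given: they have to be found in the camera images.
- descaler: White descaler bottle, 0.6 kg, loose on the table: square body 62 x 62 mm with rounded edges, 112 mm high, a sloping shoulder up to 131 mm, a round neck of 37 mm diameter to the rim at 165 mm. Paper label with a blue-green band on two sides. With the cap on it is 177 mm tall. Origin: centre of the underside; z up along the bottle's axis.
- cap: Round orange ribbed cap with two raised white turn arrows, 55 mm diameter, 28 mm high, 40 g, locked on the bottle at the start. Origin: centre of the skirt's lower edge, 149 mm above the bottle's underside when seated; z up. Three inner lugs hook under the neck's lugs, strong enough to lift the bottle by the cap. The shoulder begins 18 mm below the seated skirt: keep fingertips off it.
- cap_top (a point): Centre of the cap's flat top, 28 mm above the skirt's edge. To unlock, keep the cap pressed 3.5 to 6 mm down and turn it anticlockwise seen from above, relative to the bottle: it can be lifted off after about 0.55 rad and meets a stop at about 1.6 rad; 1.05 rad is the middle. Unpressed, it does not turn more than a little.
- liner (a joint): Springy sealing disc inside the cap: how far the cap is pressed down, m. 0 seated, clear of the lock at 0.0035, bottomed at 0.006, -0.0015 when the cap is off. It begins to yield at about 4 N, takes about 9 N at 0.0035 and 13 N at 0.006.
- mouth (a point): Centre of the bottle's open mouth, in the plane of the rim, 165 mm above its underside.
- spill_tray: Shallow zinc tray fixed to the table, 208 mm along its x and 303 mm along its y, walls 2 mm thick and 26 mm high, floor 2 mm thick, empty. Origin: centre of its underside.
- stain_remover: Green stain remover bottle with a white cap, 47 x 58 x 186 mm, loose: leave it alone. Origin: centre of its underside. It and the descaler may have swapped places.
- brush: Wooden scrubbing brush, 56 x 152 x 46 mm, loose: leave it alone. Origin: centre of its underside.
There are look-alikes about, which are no part of the job. What is shaped like the descaler but black or red is not meant.

How it is judged:
By the outcome, as a careful person would: the job done as asked, in the order asked, and still so for the second after the job is handed in, while the arm keeps its last pose, push and grip.
It also fails if it takes over 56 s, if anything falls off the work surface, if the arm or the gripper's body presses on something with over 40 N, if the wrist force passes 120 N, or if a joint passes its speed limit or range.

### The arm

A 6-joint arm with a two-finger parallel gripper is mounted at the origin on a cart in front of the work surface, level with it; the furniture and walls round the work are solid. World frame = base frame: x ahead of the robot, y to its left, z up, the work surface at z = 0. Lengths are in m, angles in degrees, forces in N, time in s.
With the tool pointing down it reaches from about 0.3 to 0.75 m from the base axis. Payload 8.5 kg.
Tool frame: the origin (TCP) lies on the centre line of the jaws, within the pads' length; the fingertips stand 17 mm ahead of it and the grasp point (between the pads) lies 2 mm behind it; z points along the fingers, y is the line along which they close (so a half turn about z gives the same grasp; the last joint's range is limited). The gripper opens to 85 mm and grips with 20 to 120 N. Pads are 22 mm wide; open, the fingers measure 114 mm over their backs; the gripper's body (76 mm by 85 mm) begins 54 mm behind the grasp point. The pads swing forward as they close: fully open they stand 13 mm farther back than shut.
Start: joints at [53.497, 21.807, 74.336, -0, 83.858, -12.336], TCP at [0.225, 0.502, 0.248] pointing down, gripper open.
Joint ranges: [-178.18, 178.18], [-50.72, 133.34], [12.68, 142.11], [-81.47, 261.47], [9.98, 163.14], [-165.26, 165.26]. Speed limits (degrees/s): [136.94, 136.94, 180, 180, 180, 180].

### API

Orientations are given as a 3x3 rotation matrix whose columns are the frame's x, y, z axes.
In Python, from rig import env gives the robot as it stands.
- The arm moves only by the shell command python3 -m handwheel 'ROWS' [OPENING] [FORCE]. ROWS is JSON, a list that holds one entry, the list of rows, each a list of 4 numbers: the shift along the tool's x, y, z in m, then the turn about the tool's z in rad. In form: [[[x, y, z, roll], ...]]. A call has 1 to 5 rows; each row shifts and turns the commanded pose from where the row before left it, along the tool's axes as they then stand; what a row does not reach is not made up. A row lasts 1/12 s, in which the tool goes at most 41.7 mm and 7.16 degrees, less where a joint would pass 70% of its speed; a pose out of reach is approached as far as the arm can. A call is refused whole if a number of a shift passes 0.0417 or a number of a turn 0.125, either way. A call with a gripper value outside its range is refused whole. OPENING is the opening in per cent of the stroke, from 0 (shut) to 100 (fully open), set as the call begins (- or left out, the last holds). The fingers move at their own pace and stop on an object; FORCE is the grip in N (left out, the last holds). Time passes only in rows, so rows that do not move let the fingers close. It gives the time, the measured TCP pose, the force and the opening at its end, in the units of the state.
- env.observe(): the state, without advancing time (a new reading comes with each control period).
- env.get_image(name): name is "scene" or "top"; returns (picture, depth): 400x640x3 uint8, red, green, blue; 400x640 float32, m along the optical axis (not along the pixel's ray), 0 where there is no reading.
- env.camera_params(name): a dict with "K" (3x3 intrinsics, pixels), "rvec" (rotation vector, rad) and "tvec" (3), from world to camera coordinates, as OpenCV has them. Camera axes: x right, y down, z forward; pixel columns grow to the right and rows downward; lengths in m; the calibration is good to about 2 mm. A picture is of the moment at which its call begins. camera_params takes no time and is no camera call.
- env.close_job(): hands the job in, once; it reports no verdict.
The state is a dict: "time_s": time; "q": joint angles; "qvel": joint speeds; "joint_efforts": joint torques, N m; "position": TCP position; "tool_rot": TCP orientation; "ft_force": force on the tool from outside, world axes, zero at the start; "wrist_torque": the same for the moment, N m; "grip_width": finger opening in m.
Only numpy, scipy, OpenCV 4.12 (cv2) and the standard library are available. Lean on these libraries where they do the work, as an engineer would, in place of code of your own. Each camera call takes 0.05 s, during which the arm holds its last target. There are 200 camera calls.

## Working session

There is one attempt and no reset: what is moved stays moved. The work goes in short steps, Python scripts to look and compute and a shell command to move; the robot and the scene stay as the last step left them, time stands still between calls to the robot, and variables do not carry over. Pictures are saved under pics/ and viewed, on a budget of 10 in all, crops included, one or two more only if the job needs it, and the job is handed in when it is done.

```bash
mkdir -p pics; ls; cat > h.py <<'E'
import numpy as np,cv2
from rig import env
def grab(n):
    im,d=env.get_image(n);p=env.camera_params(n);R=cv2.Rodrigues(np.array(p["rvec"],float))[0]
    return im,d,np.array(p["K"],float),R,np.array(p["tvec"],float).ravel()
def cloud(d,K,R,t):
    v,u=np.indices(d.shape);c=np.stack([(u-K[0,2])/K[0,0]*d,(v-K[1,2])/K[1,1]*d,d],-1)
    return (c-t)@R
E
python3 - <<'E'
from h import *
for n in("scene","top"):
    im,d,K,R,t=grab(n);cv2.imwrite(f"pics/{n}0.png",im[...,::-1]);np.savez(f"{n}0.npz",im=im,d=d,K=K,R=R,t=t)
    print(n,K[0,0],-R.T@t,(d>0).mean())
s=env.observe();print(s)
E
```

```text
pics
scene 517.1827265684278 [-0.65447469 -0.51258592  1.08646773] 0.99608203125
top 471.72326948980515 [0.32877389 0.15831006 1.43261282] 0.9961015625
{'time_s': 0.1, 'q': array([ 5.34974792e+01,  2.18367681e+01,  7.43791923e+01, -1.62437728e-03,
        8.38596797e+01, -1.23353920e+01]), 'qvel': array([-0.01392331, -0.10978889, -0.10334949,  0.00958568, -0.04217101,
       -0.04460443]), 'joint_efforts': array([ 3.94443501e-03, -4.49222875e+01, -2.31657940e+01, -1.08603695e-04,
        3.65739041e-03, -4.60348474e-05]), 'position': array([0.22502348, 0.50158849, 0.24778408]), 'tool_rot': array([[-9.12356295e-01,  4.09396395e-01, -7.62654031e-04],
       [ 4.09397026e-01,  9.12355694e-01, -1.07795917e-03],
       [ 2.54499152e-04, -1.29571112e-03, -9.99999128e-01]]), 'ft_force': array([ 0.0314214 ,  0.67086604, -0.1044072 ]), 'wrist_torque': array([ 0.07964232, -0.00435804,  0.0043377 ]), 'grip_width': 0.08563663352669659}
```

View pics/scene0.png

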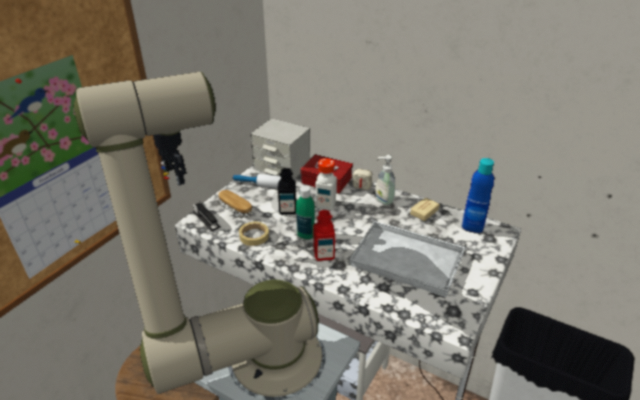

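View pics/top0.png

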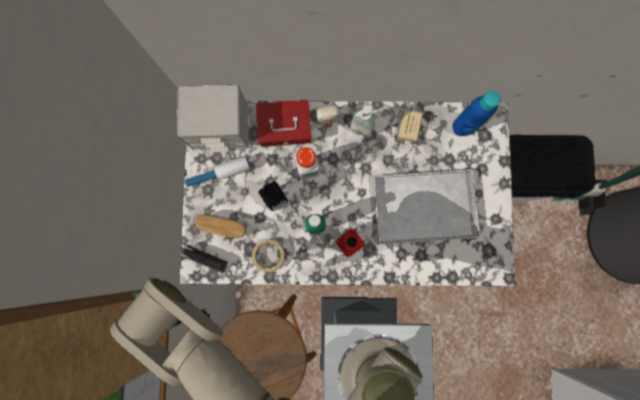

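Candidates: white bottle with orange cap at top (306,158) / scene (327,180); black one at top (272,195); red one at top (350,243); green one at top (315,224). Only the first is white with an orange cap. I'll confirm it in a crop and measure.

```bash
cat > meas.py <<'E'
from h import *
def meas(tag):
    out={}
    for n in("scene","top"):
        z=np.load(f"{n}{tag}.npz");P=cloud(z["d"],z["K"],z["R"],z["t"]);out[n]=(z["im"],P,z)
    return out
def cap_top(im,P):
    h=cv2.cvtColor(im,cv2.COLOR_RGB2HSV);m=(h[...,0]<14)&(h[...,1]>150)&(h[...,2]>150)
    return m
E
python3 - <<'E'
from meas import *
o=meas("0")
for n,(im,P,z) in o.items():
    m=cap_top(im,P);k,l,st,c=cv2.connectedComponentsWithStats(m.astype(np.uint8))
    for i in range(1,k):
        if st[i,4]>25:
            q=P[l==i];print(n,c[i].round(1),st[i],np.percentile(q,[5,50,95],axis=0).round(3).tolist())
im,P,z=o["top"]
# cap: top-ish points; ray-cast blob edge
m=cap_top(im,P)&(P[...,2]>0.1);q=P[m];print("cap xy mid",[(q[:,i].min()+q[:,i].max())/2 for i in(0,1)],q[:,2].max())
x0,y0=[(q[:,i].min()+q[:,i].max())/2 for i in(0,1)]
for n,(im,P,z) in o.items():
    s=(np.hypot(P[...,0]-x0,P[...,1]-y0)<.06)&(P[...,2]>.02)&(P[...,2]<.115)
    r=cv2.minAreaRect(P[s][:,:2].astype(np.float32));print(n,"body",s.sum(),r)
for i in(0,1):pass
# every tall thing nearby: cluster of points z>0.05 top
im,P,z=o["top"]
m=((P[...,2]>.03)&(P[...,2]<.35)&(P[...,0]>.2)&(P[...,0]<1)&(abs(P[...,1])<.7)).astype(np.uint8)
k,l,st,c=cv2.connectedComponentsWithStats(m)
for i in range(1,k):
    if st[i,4]>60:
        q=P[l==i];print(c[i].round(),q.min(0).round(3),q.max(0).round(3))
# tray: walls between .015 and .03
ok=(P[...,2]>.018)&(P[...,2]<.034)&(P[...,1]<.05)&(P[...,1]>-.4)&(P[...,0]>.3)&(P[...,0]<.75)
k,l,st,c=cv2.connectedComponentsWithStats(ok.astype(np.uint8));i=1+st[1:,4].argmax();print("tray",cv2.minAreaRect(P[l==i][:,:2].astype(np.float32)),st[i])
f=P[195:215,420:435];print("floor",np.median(f[...,2]),np.median(P[150:165,380:395,2]))
s=o["scene"][0][130:270,250:390];t=o["top"][0][130:270,250:390]
cv2.imwrite("pics/crop0.png",cv2.resize(np.hstack([s,t]),None,fx=2.8,fy=2.8,interpolation=cv2.INTER_CUBIC)[...,::-1])
E
```

```text
scene [325.3 163.2] [318 158  18  15 155] [[0.592, 0.192, 0.065], [0.615, 0.219, 0.176], [0.798, 0.312, 0.181]]
top [305.3 156.9] [297 148  19  19 248] [[0.594, 0.195, 0.172], [0.616, 0.217, 0.176], [0.638, 0.236, 0.181]]
cap xy mid [np.float64(0.6156481573393635), np.float64(0.21445587781960612)] 0.18354573627967516
scene body 479 ((0.6101155877113342, 0.21014820039272308), (0.0689721629023552, 0.062097758054733276), 19.70040512084961)
top body 203 ((0.6155403852462769, 0.2156396508216858), (0.06141045689582825, 0.061721984297037125), 15.69579029083252)
[321. 106.] [ 0.261 -0.7    0.03 ] [0.843 0.605 0.35 ]
[283. 122.] [0.682 0.206 0.03 ] [0.818 0.372 0.076]
[328. 114.] [0.745 0.121 0.031] [0.801 0.191 0.077]
[363. 121.] [0.717 0.015 0.03 ] [0.769 0.086 0.185]
[307. 163.] [0.581 0.181 0.033] [0.644 0.249 0.184]
[230. 168.] [0.581 0.394 0.03 ] [0.65  0.51  0.052]
[196. 179.] [0.556 0.515 0.03 ] [0.596 0.584 0.041]
[272. 196.] [0.484 0.275 0.031] [0.561 0.353 0.169]
[220. 227.] [0.401 0.398 0.031] [0.469 0.546 0.054]
[315. 224.] [0.417 0.161 0.033] [0.461 0.217 0.19 ]
[350. 243.] [0.348 0.052 0.034] [0.426 0.13  0.168]
[202. 259.] [0.308 0.46  0.03 ] [0.374 0.583 0.048]
tray ((0.5003126859664917, -0.14123409986495972), (0.20829243957996368, 0.3041049838066101), 4.322583198547363) [373 170 107  75 501]
floor 0.00011800202121946745 -0.0014036349812274135
```

View pics/crop0.png

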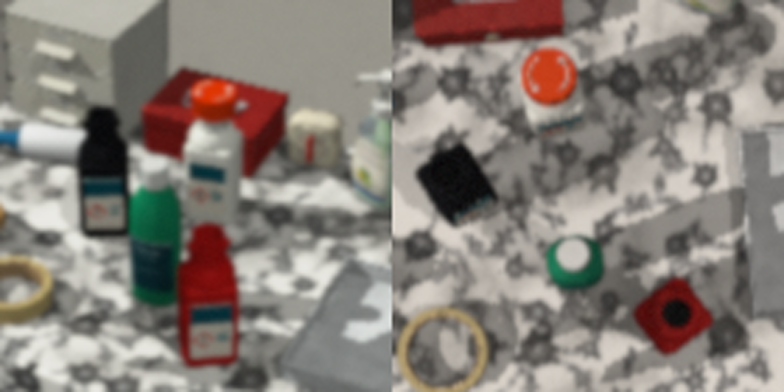

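The crop confirms it: white body, blue-green label band and orange cap with white arrows (crop 548,75 → top 306,158). It is neither the black, red nor green bottle. Cap centre is about (0.616, 0.215) with its top at 0.177 as expected, and the tray centre is (0.500, -0.141). Moving above the cap.

```bash
python3 -m handwheel '[[[-0.024,-0.005,0,0],[-0.024,-0.005,0,0],[-0.024,-0.005,0,0],[-0.024,-0.005,0,0],[-0.024,-0.005,0,0]]]' 100 60
python3 -m handwheel '[[[-0.024,-0.005,0,0],[-0.024,-0.005,0,0],[-0.024,-0.005,0,0],[-0.024,-0.005,0,0],[-0.024,-0.005,0,0]]]'
python3 -m handwheel '[[[-0.024,-0.005,0,0],[-0.024,-0.005,0,0],[-0.024,-0.005,0,0],[-0.024,-0.005,0,0],[-0.024,-0.005,0,0]]]'
python3 -m handwheel '[[[-0.024,-0.005,0,0],[-0.024,-0.005,0,0],[-0.024,-0.005,0,0],[-0.024,-0.005,0,0],[-0.018,-0.005,0,0]]]'
python3 -m handwheel '[[[0,0,0,0],[0,0,0,0]]]'
```

```text
time_s: 0.52
position: [0.3251, 0.429, 0.248]
tool_rot: [[-0.912, 0.409, -0.001], [0.409, 0.912, -0.001], [0.0, -0.001, -1.0]]
ft_force: [0.5, 0.6, 0.4]
grip_width: 0.0852
time_s: 0.93
position: [0.4244, 0.357, 0.248]
tool_rot: [[-0.912, 0.409, -0.001], [0.409, 0.912, -0.0], [0.0, -0.001, -1.0]]
ft_force: [-0.4, 0.6, 0.4]
grip_width: 0.0859
time_s: 1.35
position: [0.5237, 0.2851, 0.2479]
tool_rot: [[-0.912, 0.41, -0.001], [0.41, 0.912, -0.0], [0.001, -0.001, -1.0]]
ft_force: [0.6, -0.0, -0.2]
grip_width: 0.0859
time_s: 1.77
position: [0.618, 0.2152, 0.2476]
tool_rot: [[-0.912, 0.41, -0.001], [0.41, 0.912, -0.0], [0.001, -0.001, -1.0]]
ft_force: [-0.2, -0.2, -0.1]
grip_width: 0.0853
time_s: 1.93
position: [0.6169, 0.216, 0.2474]
tool_rot: [[-0.912, 0.411, -0.002], [0.411, 0.912, -0.0], [0.001, -0.001, -1.0]]
ft_force: [-0.7, -0.7, -0.4]
grip_width: 0.0855
```

```bash
python3 -m handwheel '[[[0,0,0.015,0],[0,0,0.015,0],[0,0,0.015,0],[0,0,0,0],[0,0,0,0]]]'
python3 - <<'E'
from h import *
o=[]
for n,c in(("scene",(325,170)),("top",(306,158))):
    im,d,K,R,t=grab(n);np.savez(f"{n}1.npz",im=im,d=d,K=K,R=R,t=t)
    o.append(cv2.resize(im[c[1]-60:c[1]+60,c[0]-60:c[0]+60],None,fx=3.3,fy=3.3,interpolation=cv2.INTER_CUBIC))
cv2.imwrite("pics/hover.png",np.hstack(o)[...,::-1])
E
```

```text
time_s: 2.35
position: [0.6159, 0.2172, 0.2032]
tool_rot: [[-0.913, 0.409, -0.001], [0.409, 0.913, -0.0], [0.001, -0.001, -1.0]]
ft_force: [-0.5, -0.3, 0.2]
grip_width: 0.0853
```

View pics/hover.png

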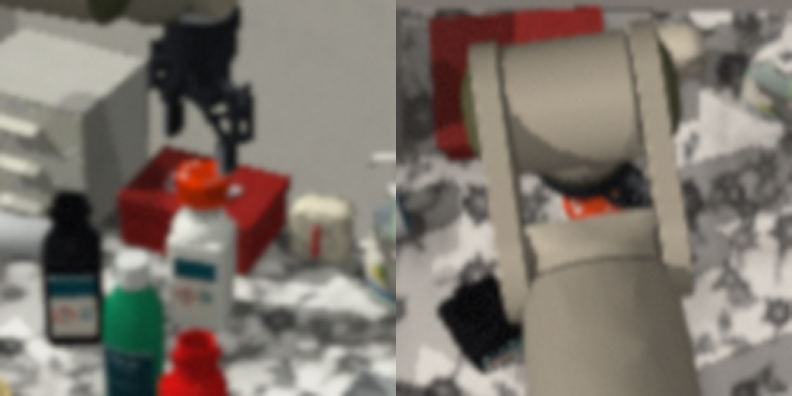

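Scene half: fingertips at crop (172,135) and (228,168) straddle the cap at (203,183). The top view is mostly hidden by the arm. This agrees with the numbers, so I'll descend to TCP z≈0.163 and grip.

```bash
python3 -m handwheel '[[[0,-0.0005,0.013,0],[0,-0.0005,0.014,0],[0,0,0.013,0],[0,0,0,0],[0,0,0,0]]]'
python3 -m handwheel '[[[0,0,0,0],[0,0,0,0],[0,0,0,0],[0,0,0,0],[0,0,0,0]]]' 40 60
python3 -m handwheel '[[[0,0,0,0],[0,0,0,0],[0,0,0,0],[0,0,0,0],[0,0,0,0]]]'
```

```text
time_s: 2.87
position: [0.6164, 0.2157, 0.1641]
tool_rot: [[-0.912, 0.409, 0.0], [0.409, 0.912, 0.0], [-0.0, 0.0, -1.0]]
ft_force: [0.3, -0.5, -0.1]
grip_width: 0.0856
time_s: 3.28
position: [0.6166, 0.2154, 0.1643]
tool_rot: [[-0.912, 0.41, 0.002], [0.41, 0.912, -0.0], [-0.001, 0.001, -1.0]]
ft_force: [-0.7, -1.9, 4.8]
grip_width: 0.0528
time_s: 3.7
position: [0.6165, 0.2155, 0.1638]
tool_rot: [[-0.912, 0.409, 0.001], [0.409, 0.912, -0.0], [-0.001, 0.0, -1.0]]
ft_force: [-1.5, -1.7, 4.8]
grip_width: 0.053
```

```bash
python3 -m handwheel '[[[0,0,-0.003,0],[0,0,-0.005,0],[0,0,-0.01,0],[0,0,-0.015,0],[0,0,-0.015,0]]]'
python3 -m handwheel '[[[0,0,-0.015,0],[0,0,-0.01,0],[0,0,-0.004,0],[0,0,0,0],[0,0,0,0]]]'
python3 - <<'E'
from h import *
im,d,K,R,t=grab("scene");P=cloud(d,K,R,t)
cv2.imwrite("pics/lift.png",cv2.resize(im[80:240,240:400],None,fx=3,fy=3)[...,::-1])
s=(np.hypot(P[...,0]-.616,P[...,1]-.216)<.06)&(P[...,2]>.095)&(P[...,2]<.18);print(s.sum(),cv2.minAreaRect(P[s][:,:2].astype(np.float32)))
s=(np.hypot(P[...,0]-.616,P[...,1]-.216)<.05)&(P[...,2]>.03)&(im.min(-1)>120);print(np.percentile(P[s][:,2],[0,2,50]))
E
```

```text
time_s: 4.12
position: [0.6158, 0.2157, 0.2113]
tool_rot: [[-0.912, 0.409, -0.002], [0.409, 0.912, -0.0], [0.002, -0.001, -1.0]]
ft_force: [1.6, -0.8, -5.0]
grip_width: 0.0527
time_s: 4.53
position: [0.616, 0.2156, 0.2395]
tool_rot: [[-0.912, 0.409, -0.001], [0.409, 0.912, -0.0], [0.001, -0.001, -1.0]]
ft_force: [-0.4, -0.3, -5.8]
grip_width: 0.0529
455 ((0.6015804409980774, 0.1980970799922943), (0.05110960081219673, 0.07958410680294037), 49.555137634277344)
[0.07425044 0.08219092 0.2040939 ]
```

View pics/lift.png

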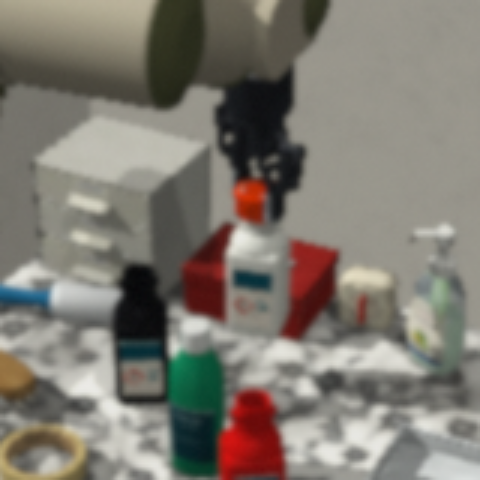

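The bottle hangs upright from the cap (cap at 252,205; body at 258,280; -5.8 N on the wrist). Carrying it to the tray, about 76 mm above the table.

```bash
python3 -m handwheel '[[[0,-0.005,0,0],[-0.002,-0.012,0,0],[-0.002,-0.019,0,0],[-0.002,-0.02,0,0],[-0.002,-0.02,0,0]]]'
python3 -m handwheel '[[[-0.002,-0.02,0,0],[-0.002,-0.02,0,0],[-0.002,-0.02,0,0],[-0.002,-0.02,0,0],[-0.002,-0.02,0,0]]]'
python3 -m handwheel '[[[-0.002,-0.02,0,0],[-0.002,-0.02,0,0],[-0.002,-0.02,0,0],[-0.002,-0.02,0,0],[-0.002,-0.02,0,0]]]'
python3 -m handwheel '[[[-0.002,-0.02,0,0],[-0.002,-0.02,0,0],[-0.002,-0.02,0,0],[-0.002,-0.019,0,0],[-0.002,-0.012,0,0]]]'
python3 -m handwheel '[[[-0.002,-0.006,0,0.055],[0,0,0,0.055],[0,0,0,0.055],[0,0,0,0.055],[0,0,0,0]]]'
python3 -m handwheel '[[[0,0,0,0],[0,0,0,0],[0,0,0,0]]]'
python3 -c "
from rig import env;print(env.observe()['q'])"
```

```text
time_s: 5.0
position: [0.5916, 0.1413, 0.2399]
tool_rot: [[-0.912, 0.409, -0.001], [0.409, 0.912, -0.0], [0.001, -0.001, -1.0]]
ft_force: [0.1, -0.5, -5.1]
grip_width: 0.0527
time_s: 5.42
position: [0.5596, 0.0459, 0.2401]
tool_rot: [[-0.912, 0.41, -0.001], [0.41, 0.912, -0.0], [0.0, -0.0, -1.0]]
ft_force: [0.3, 0.1, -5.4]
grip_width: 0.0533
time_s: 5.83
position: [0.5276, -0.0492, 0.2402]
tool_rot: [[-0.912, 0.41, -0.0], [0.41, 0.912, -0.0], [0.0, -0.0, -1.0]]
ft_force: [0.8, -0.3, -5.1]
grip_width: 0.0529
time_s: 6.25
position: [0.4993, -0.1368, 0.2402]
tool_rot: [[-0.912, 0.411, -0.001], [0.411, 0.912, -0.001], [0.0, -0.001, -1.0]]
ft_force: [0.6, 0.2, -5.1]
grip_width: 0.053
time_s: 6.67
position: [0.4996, -0.1413, 0.2402]
tool_rot: [[-0.8, 0.6, -0.0], [0.6, 0.8, 0.0], [0.0, -0.0, -1.0]]
ft_force: [-0.6, -0.9, -5.8]
grip_width: 0.0526
time_s: 6.92
position: [0.4999, -0.1411, 0.2403]
tool_rot: [[-0.802, 0.598, -0.0], [0.598, 0.802, 0.0], [0.0, -0.0, -1.0]]
ft_force: [-1.0, -0.2, -5.2]
grip_width: 0.0528
[-2.88336044e+01  1.91015033e+01  7.99368833e+01 -1.13051687e-04
  8.09676668e+01 -8.21259006e+01]
```

```bash
python3 -m handwheel '[[[0,0,0.01,0],[0,0,0.018,0],[0,0,0.018,0],[0,0,0.014,0],[0,0,0.008,0]]]'
python3 -m handwheel '[[[0,0,0.003,0],[0,0,0,0],[0,0,0,0]]]'
python3 -m handwheel '[[[0,0,0.001,0],[0,0,0.001,0],[0,0,0,0],[0,0,0,0]]]'
python3 -m handwheel '[[[0,0,0.001,0],[0,0,0.001,0],[0,0,0,0],[0,0,0,0]]]'
```

```text
time_s: 7.33
position: [0.4995, -0.1408, 0.1708]
tool_rot: [[-0.802, 0.598, -0.002], [0.598, 0.802, 0.001], [0.002, -0.0, -1.0]]
ft_force: [0.4, -0.2, -5.6]
grip_width: 0.0526
time_s: 7.58
position: [0.5004, -0.1413, 0.17]
tool_rot: [[-0.801, 0.598, 0.001], [0.598, 0.801, -0.001], [-0.001, 0.0, -1.0]]
ft_force: [0.4, 0.0, -6.3]
grip_width: 0.0531
time_s: 7.92
position: [0.5001, -0.1411, 0.1676]
tool_rot: [[-0.801, 0.599, 0.0], [0.599, 0.801, -0.0], [-0.0, 0.0, -1.0]]
ft_force: [0.3, -0.0, -4.8]
grip_width: 0.0526
time_s: 8.25
position: [0.5004, -0.1415, 0.1661]
tool_rot: [[-0.801, 0.599, 0.002], [0.599, 0.801, -0.001], [-0.002, 0.0, -1.0]]
ft_force: [-1.4, -0.8, 4.7]
grip_width: 0.0527
```

```bash
python3 -m handwheel '[[[0,0,0,0],[0,0,0,0],[0,0,0,0],[0,0,0,0],[0,0,0,0]]]'
python3 -m handwheel '[[[0,0,0.001,0],[0,0,0.001,0],[0,0,0.001,0],[0,0,0.001,0],[0,0,0,0]]]'
python3 -m handwheel '[[[0,0,0.0005,0],[0,0,0,0],[0,0,0,0],[0,0,0,0]]]'
python3 - <<'E'
from h import *
im,d,K,R,t=grab("scene");np.savez("scene2.npz",im=im,d=d,K=K,R=R,t=t)
cv2.imwrite("pics/press.png",cv2.resize(im[140:300,330:490],None,fx=3.5,fy=3.5,interpolation=cv2.INTER_CUBIC)[...,::-1])
s=env.observe();print(s['ft_force'],s['position'])
E
```

```text
time_s: 8.67
position: [0.5002, -0.1413, 0.1656]
tool_rot: [[-0.801, 0.599, 0.001], [0.599, 0.801, -0.001], [-0.001, -0.0, -1.0]]
ft_force: [-1.0, -1.5, 5.6]
grip_width: 0.0533
time_s: 9.08
position: [0.5004, -0.1415, 0.1621]
tool_rot: [[-0.801, 0.599, 0.002], [0.599, 0.801, -0.001], [-0.002, -0.0, -1.0]]
ft_force: [-2.9, -1.4, 10.6]
grip_width: 0.0531
time_s: 9.42
position: [0.5005, -0.1415, 0.1619]
tool_rot: [[-0.801, 0.599, 0.002], [0.599, 0.801, -0.001], [-0.002, -0.0, -1.0]]
ft_force: [-2.1, -1.5, 10.8]
grip_width: 0.0525
[-2.83822321 -1.38084501 11.02608249] [ 0.50047721 -0.14152994  0.16185547]
```

View pics/press.png

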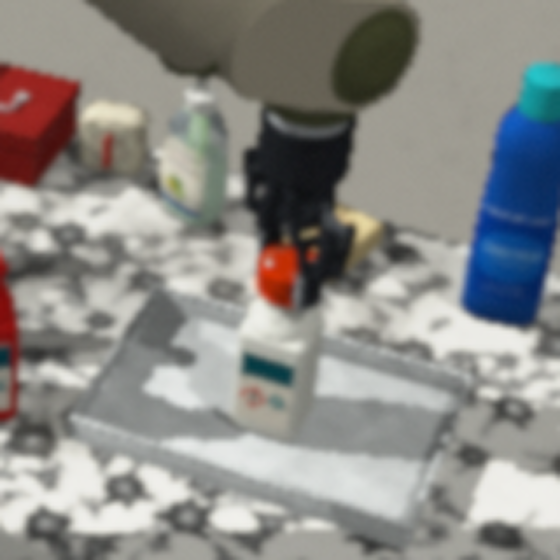

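The bottle stands mid-tray (label at 265,370; cap held at 278,272). 11 N on the cap corresponds to about 4.7 mm pressed. Starting the twist: anticlockwise is negative roll.

```bash
python3 -m handwheel '[[[0,0,0,-0.04],[0,0,0,-0.06],[0,0,0,-0.07],[0,0,0,-0.07],[0,0,0,-0.06]]]'
python3 - <<'E'
from h import *
s=env.observe();print(s['ft_force'],s['wrist_torque'],s['q'][5])
im,d,K,R,t=grab("scene");np.savez("scene3.npz",im=im,d=d,K=K,R=R,t=t)
def lab(im):
    h=cv2.cvtColor(im,cv2.COLOR_RGB2HSV)[...];m=(h[...,0]>85)&(h[...,0]<115)&(h[...,1]>110)&(h[...,2]<160);m[:, :390]=0;m[:,425:]=0;m[:235]=0;m[270:]=0
    v,u=np.nonzero(m);return m.sum(),u.mean(),v.mean(),u.min(),u.max()
print(lab(np.load("scene2.npz")["im"]),lab(im))
a=np.load("scene2.npz")["im"]
cv2.imwrite("pics/tw1.png",np.hstack([cv2.resize(x[200:280,370:450],None,fx=4.8,fy=4.8,interpolation=cv2.INTER_CUBIC) for x in(a,im)])[...,::-1])
E
```

```text
time_s: 9.88
position: [0.5009, -0.1415, 0.162]
tool_rot: [[-0.943, 0.332, 0.003], [0.332, 0.943, -0.001], [-0.003, -0.0, -1.0]]
ft_force: [-0.1, -0.1, 10.3]
grip_width: 0.0529
[-0.09541845 -0.08927127 10.33083383] [-0.06407515 -0.00942541 -0.0857756 ] -99.43893169813514
(np.int64(50), np.float64(406.0), np.float64(245.18), np.int64(400), np.int64(412)) (np.int64(49), np.float64(406.40816326530614), np.float64(245.26530612244898), np.int64(401), np.int64(412))
```

View pics/tw1.png

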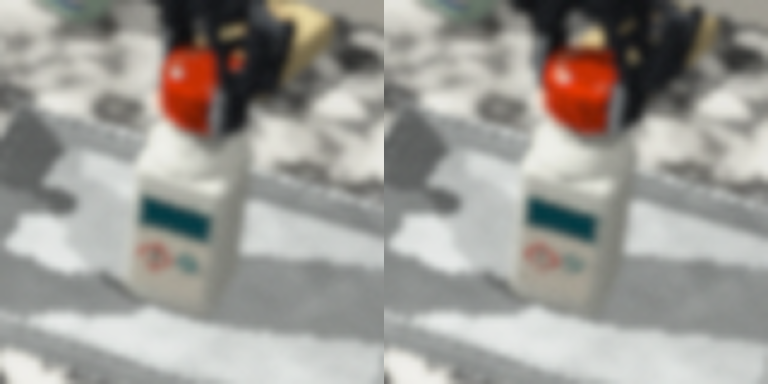

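Left is before and right is after 0.3 rad: the label band stays at (175,215)/(560,217) with the same tilt, so the bottle stays put while the cap turns. Continuing to about 1.05 rad.

```bash
python3 -m handwheel '[[[0,0,0.0003,-0.06],[0,0,0,-0.07],[0,0,0,-0.07],[0,0,0,-0.07],[0,0,0,-0.07]]]'
python3 -m handwheel '[[[0,0,0,-0.07],[0,0,0,-0.07],[0,0,0,-0.07],[0,0,0,-0.07],[0,0,0,-0.07]]]'
python3 -m handwheel '[[[0,0,0,-0.06],[0,0,0,0],[0,0,0,0]]]'
python3 - <<'E'
from h import *
s=env.observe();print(s['ft_force'],s['wrist_torque'],s['q'][5])
im,d,K,R,t=grab("scene");np.savez("scene4.npz",im=im,d=d,K=K,R=R,t=t)
a=np.load("scene2.npz")["im"]
cv2.imwrite("pics/tw2.png",np.hstack([cv2.resize(x[200:280,370:450],None,fx=4.8,fy=4.8,interpolation=cv2.INTER_CUBIC) for x in(a,im)])[...,::-1])
E
```

```text
time_s: 10.35
position: [0.5008, -0.1416, 0.1617]
tool_rot: [[-1.0, -0.001, 0.003], [-0.001, 1.0, -0.002], [-0.003, -0.002, -1.0]]
ft_force: [-0.8, -0.9, 10.8]
grip_width: 0.0529
time_s: 10.77
position: [0.5009, -0.1418, 0.1618]
tool_rot: [[-0.939, -0.344, 0.003], [-0.344, 0.939, -0.002], [-0.002, -0.003, -1.0]]
ft_force: [0.2, -2.4, 11.7]
grip_width: 0.0526
time_s: 11.02
position: [0.501, -0.1418, 0.1618]
tool_rot: [[-0.918, -0.397, 0.003], [-0.397, 0.918, -0.002], [-0.002, -0.003, -1.0]]
ft_force: [-1.0, -1.6, 11.5]
grip_width: 0.0526
[-0.99816638 -1.6329901  11.51172447] [-0.23038703  0.06296069  0.129606  ] -142.23716638816214
```

View pics/tw2.png

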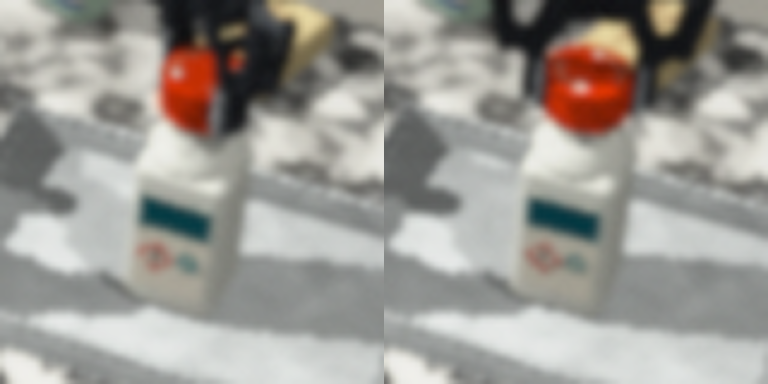

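The gripper has turned about 60° and the bottle has barely moved (band at 565,218), so the cap should be free. Lifting gently and checking the weight.

```bash
python3 -m handwheel '[[[0,0,-0.002,0],[0,0,-0.002,0],[0,0,-0.002,0],[0,0,-0.002,0],[0,0,0,0]]]'
python3 -m handwheel '[[[0,0,-0.003,0],[0,0,-0.003,0],[0,0,0,0],[0,0,0,0]]]'
```

```text
time_s: 11.48
position: [0.5002, -0.1411, 0.1686]
tool_rot: [[-0.918, -0.397, 0.0], [-0.397, 0.918, 0.0], [-0.0, -0.0, -1.0]]
ft_force: [1.1, -1.2, 0.5]
grip_width: 0.0527
time_s: 11.82
position: [0.5001, -0.1411, 0.1746]
tool_rot: [[-0.918, -0.397, 0.0], [-0.397, 0.918, -0.0], [-0.0, -0.0, -1.0]]
ft_force: [0.1, 0.0, 0.5]
grip_width: 0.0531
```

The cap is free (0.5 N, versus -6 N with the bottle hanging). Raising the skirt to about 35 mm above the rim.

```bash
python3 -m handwheel '[[[0,0,-0.006,0],[0,0,-0.01,0],[0,0,-0.012,0],[0,0,-0.01,0],[0,0,-0.005,0]]]'
python3 -m handwheel '[[[0,0,0,0],[0,0,0,0],[0,0,0,0],[0,0,0,0],[0,0,0,0]]]'
python3 - <<'E'
from h import *
s=env.observe();print(s['ft_force'],s['qvel'])
im,d,K,R,t=grab("scene");P=cloud(d,K,R,t)
cv2.imwrite("pics/end.png",cv2.resize(im[150:290,300:500],None,fx=4,fy=4,interpolation=cv2.INTER_CUBIC)[...,::-1])
h=cv2.cvtColor(im,cv2.COLOR_RGB2HSV)
near=np.hypot(P[...,0]-.5,P[...,1]+.141)<.06
w=near&(h[...,1]<50)&(h[...,2]>120)&(P[...,2]>.145)&(P[...,2]<.175)
o=near&(h[...,0]<14)&(h[...,1]>150)
print("cap",o.sum(),np.percentile(P[o],[3,50,97],axis=0).round(4).tolist())
print("neck",w.sum(),np.percentile(P[w],[3,50,97],axis=0).round(4).tolist() if w.sum() else 0)
# horizontal pixel centre of neck vs cap, cast at known heights
def cast(u,v,z):
    r=R.T@np.linalg.solve(K,[u,v,1]);c=-R.T@t;return (c+r*(z-c[2])/r[2]).round(4)
v,u=np.nonzero(w);print("neck px",u.min(),u.max(),v.min(),v.max());v,u=np.nonzero(o);print("cap px",u.min(),u.max(),v.min(),v.max())
for p in((.5,-.141,.165),(.5,-.141,.2)):
    q=K@(R@p+t);print(p,q[:2]/q[2])
E
```

```text
time_s: 12.23
position: [0.5002, -0.1411, 0.2189]
tool_rot: [[-0.918, -0.397, 0.001], [-0.397, 0.918, -0.0], [-0.001, -0.001, -1.0]]
ft_force: [1.1, 0.2, 0.1]
grip_width: 0.0527
time_s: 12.65
position: [0.4999, -0.141, 0.217]
tool_rot: [[-0.918, -0.397, -0.001], [-0.397, 0.918, 0.001], [0.001, 0.001, -1.0]]
ft_force: [0.1, 1.1, -0.8]
grip_width: 0.0527
[ 0.146577    1.14046253 -0.78311631] [ 0.0505211  -0.01779234 -0.13908647 -0.00482107 -0.02126618 -0.01972628]
cap 270 [[0.4719, -0.1668, 0.2064], [0.4883, -0.1455, 0.227], [0.5171, -0.1216, 0.2324]]
neck 149 [[0.4817, -0.1635, 0.147], [0.4912, -0.1436, 0.1592], [0.52, -0.1236, 0.168]]
neck px 404 419 213 226
cap px 405 423 194 211
(0.5, -0.141, 0.165) [411.41998553 217.17969163]
(0.5, -0.141, 0.2) [412.68295427 207.52745775]
```

View pics/end.png

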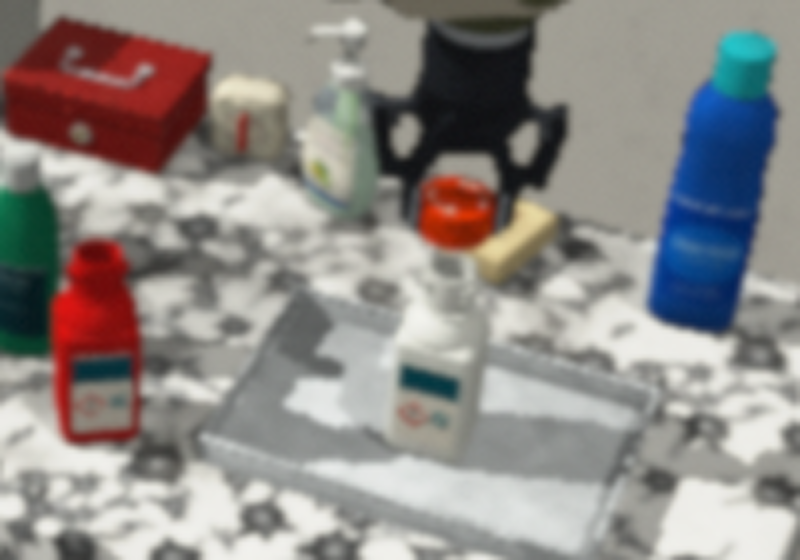

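The cap (457,210) is held level straight above the open neck (450,280), and the bottle stands in the tray. Cap and neck agree within about 4 mm, and the gap is about 35 mm. Handing in.

```bash
python3 -c "
from rig import env;print(env.close_job());print(env.observe()['qvel'].round(2))"
```

```text
the job is handed in; nothing more can be done
None
the job is handed in; nothing more can be done
```

The descaler is open, and I handed the job in at about 13 s of the 56 s allowed. The bottle stands in the middle of the tray, and the gripper is holding its cap above the open mouth.

- **Carrying:** I lifted the bottle by its cap, stood it in the tray with the cap still on, and let it rest there before opening it.
- **Opening:** I pressed the cap with about 11 N (roughly 4.5 mm) and turned it about 1.06 rad anticlockwise. The label showed the bottle staying put while the cap turned. The cap came away with almost no force on the wrist, against about 6 N when it was carrying the bottle.
- **Last checks:** The cap is level, with its lower edge about 35 mm above the rim. Its centre and the neck's agree to about 4 mm in the camera depth, and the joints were nearly at rest (under 0.15 °/s).
- **Left alone:** I kept clear of the green bottle and the brush. I took no final picture of the whole table, so I did not recheck the brush.
- **Disagreement:** The gripper read about 53 mm on the cap, which is given as 55 mm. It held throughout without slipping.

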